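# Open the illuminator's shutter and click its attenuator to the third stop

### The job

Bring up the light on the bench illuminator, using only the outside of the fingers: with the attenuator still parked, first push the shutter arm round by its post until it is fully open against its stop. Then push the upright attenuator lever along its track, towards the right end of the unit, feel it click from stop to stop and leave it resting in the third one; never run past the third click, as the next filter would overexpose the detector. Push gently, do not pinch or grip either lever, leave the things around the unit where they are, and finish clear of everything.

Things in the scene. Friction and masses are not known exactly. Their poses are not given: they have to be found in the camera images.
- illuminator: White box-shaped light source, fixed; 140 mm deep (its x), 230 mm long (its y), black deck on top 62 mm above the desk. Origin: centre of its underside. Its x points from the louvred front to the lens barrel behind, y to its left end, z up. The attenuator track runs along y at x = -46 mm; behind it, x = -17 to -3 mm, a scalloped steel rack, top at 72 mm; behind that the shutter arm.
- attenuator_lever: Upright black plate: 18 mm wide (unit's x), 7 mm thick along the track, 34 mm tall, axes as the unit's. Origin: its centre, 89.5 mm above the desk, at y = 0.052 m - joint value in the unit's frame. Its carriage, 26 mm long, has its top at 72 mm. It slides at about 0.8 N on the plain run; each click takes 6 to 8 N, then it jumps on ahead of the finger into the next stop and stays there.
- attenuator (a joint): Travel of the attenuator lever in m: 0 at the left end of its track, grows as it is pushed to the right (the unit's -y), ends at 0.101. It starts parked on a plain run, between 0.001 and 0.022. A spring ball rides over crests at 0.033, 0.047, 0.061, 0.075 and 0.089 and rests in the notches beyond: first stop 0.040, second 0.054, third 0.068, fourth 0.082, fifth 0.096.
- shutter_post: Upright round black finger post on the end of the shutter arm, 13 to 14 mm in diameter, 30 mm tall. Origin: its centre, 94 mm above the desk. It moves on a circle of 52 mm radius round the pivot at x = 30, y = -62 mm in the unit's frame.
- shutter (a joint): Angle of the shutter arm in rad: 0 shut (the arm points to the unit's y, leaning 35 degrees to the front), grows as the post is pushed away from the front (the unit's +x), 1.22 open against its stop pin. It starts between 0 and 0.1, turns at about 0.6 N on the post and stays where it is left. Its stop pins reach 80 mm above the desk.
- vial_left: Bystander, to be left alone: glass vial with screw cap, 22 mm across, 53 mm tall, standing beyond the left end of the illuminator. Origin: centre of its underside.
- vial_front: Bystander, to be left alone: glass vial with screw cap, 22 mm across, 53 mm tall, standing in front of the illuminator. Origin: centre of its underside.
- wafer_box: Bystander, to be left alone: flat round wafer carrier, 77 mm across, 16 mm tall, lying in front of the illuminator. Origin: centre of its underside.
- sample_dish: Bystander, to be left alone: open clear dish with a chip in it, 60 mm across, 13 mm tall, in front of the illuminator. Origin: centre of its underside.
- mount_ring: Bystander, to be left alone: black metal adapter ring, 36 mm across, 13 mm tall, beyond the right end of the illuminator. Origin: centre of its underside.
- pocket_loupe: Bystander, to be left alone: folding pocket loupe, 44x24x14 mm, beyond the right end of the illuminator. Origin: centre of its underside.

How it is judged:
By the outcome, as a careful person would: the job done as asked, in the order asked, and still so for the second after the job is handed in, with the robot touching nothing.
It also fails if it takes over 54 s, if anything falls off the work surface, if the arm or the gripper's body presses on something with over 40 N, if the wrist force passes 120 N, or if a joint passes its speed limit or range.

### The arm

A 6-joint arm with a two-finger parallel gripper is mounted at the origin on the work surface; the furniture and walls round the work are solid. World frame = base frame: x ahead of the robot, y to its left, z up, the work surface at z = 0. Lengths are in m, angles in rad, forces in N, time in s.
With the tool pointing down it reaches from about 0.375 to 0.975 m from the base axis. Payload 3.8 kg.
Tool frame: the origin (TCP) lies midway between the tips of the shut fingers; the grasp point (between the pads) lies 19 mm behind it; z points along the fingers, y is the line along which they close (so a half turn about z gives the same grasp; the last joint's range is limited). The gripper opens to 88 mm and grips with 3 to 60 N. Pads are 18 mm wide; open, the fingers measure 123 mm over their backs; the gripper's body (75 mm by 187 mm) begins 45 mm behind the grasp point.
Start: joints at [1.24, 0.264, 1.604, -0, 1.274, -0.037], TCP at [0.195, 0.646, 0.239] pointing down, gripper open.
Joint ranges: [-2.63, 2.63], [-0.94, 2.18], [0.31, 2.57], [-1.31, 4.45], [0, 2.66], [-2.55, 2.55]. Speed limits (rad/s): [2.57, 2.57, 3.14, 3.14, 3.14, 3.14].

### API

Orientations are given as a rotation vector (axis times angle).
In Python, from cell import manip, inverse_kinematics, cams, order gives the robot as it stands. Calls block until the motion is done:
- manip.move_pose(position, orientation): joint-space move of the TCP to a pose.
- manip.move_linear(position, rate=0.15, rot=None): straight line of the TCP; rot=None keeps the orientation; rate is the mean speed in m/s.
- manip.set_joints(angles): joint-space move.
- manip.set_gripper(opening, force=None): finger opening in m; force is the grip in N (None keeps the last); returns when the fingers have stopped.
- manip.dwell(seconds).
- inverse_kinematics(position, orientation): joint angles nearest the present ones, or None.
- manip.state(): the state.
- cams.capture(name): name is "scene" or "top"; returns a dict with "image" (384x512x3 uint8, blue, green, red), "z_map" (384x512 float32, m along the optical axis (not along the pixel's ray), 0 where there is no reading), "intrinsics" (3x3 intrinsics, pixels), "position" and "orientation" of the camera in the world. Camera axes: x right, y down, z forward; pixel columns grow to the right and rows downward; lengths in m; the calibration is good to about 2 mm. A picture is of the moment at which its call begins.
A pose or a line that the arm cannot do raises manip.IKError and nothing moves.
- order.close_job(): hands the job in; it is judged then, once.
The state is a dict: "clock": time; "joint_pos": joint angles; "joint_velocities": joint speeds; "tau": joint torques, N m; "tool_pos": TCP position; "tcp_rot": TCP orientation; "contact_force": force on the tool from outside, world axes, zero at the start; "moment": the same for the moment, N m; "gripper_width": finger opening in m; "grasp_force": force on a finger pad.
Only numpy, scipy, OpenCV 4.12 (cv2) and the standard library are available. Lean on these libraries where they do the work, as an engineer would, in place of code of your own. Each camera call takes 0.05 s, during which the arm holds its last target. There are 200 camera calls.

## Working session

There is one attempt and no reset: what is moved stays moved. The work goes in short steps, each a Python script; the robot and the scene stay as the last script left them, time stands still between calls to the robot, and variables do not carry over. Pictures are saved under pics/ and viewed, at most 10 in all, crops included, and the job is handed in when it is done.

```bash
ls; mkdir -p pics; python3 - <<'E'
from cell import manip,cams
import cv2,numpy as np
for n in("scene","top"):
    c=cams.capture(n); cv2.imwrite(f"pics/{n}0.png",c["image"]); np.savez(f"{n}0.npz",**c)
    print(n,c["position"],c["orientation"],c["intrinsics"].tolist(),(c["z_map"]>0).mean())
s=manip.state();print(s)
E
```

```text
pics
scene [-0.12365395 -0.41660439  0.52576181] [-1.8652847   1.15169921 -0.63597606] [[435.42149077443037, 0.0, 253.1661134373403], [0.0, 435.42149077443037, 188.96134666329482], [0.0, 0.0, 1.0]] 0.9960072835286459
top [ 0.32750835 -0.11775276  0.90045234] [-2.13176468  2.0959151  -0.18257016] [[406.31030666380576, 0.0, 250.89913050066255], [0.0, 406.31030666380576, 190.84033235671416], [0.0, 0.0, 1.0]] 0.9961344401041666
{'clock': 0.1, 'joint_pos': array([ 1.24010460e+00,  2.64654626e-01,  1.60522706e+00, -1.47129715e-05,
        1.27371687e+00, -3.68830233e-02]), 'joint_velocities': array([ 6.28517715e-04, -3.18593486e-03, -3.23809875e-03, -5.25659879e-05,
        3.45279120e-04,  3.55185942e-05]), 'tau': array([ 4.10026933e-04, -5.03613317e+01, -3.58074868e+01,  7.30839930e-02,
        2.31806439e-02, -5.64205016e-05]), 'tool_pos': array([0.19526596, 0.6454665 , 0.23753375]), 'tcp_rot': array([-4.59796871e-01, -3.10740491e+00,  3.10149231e-03]), 'contact_force': array([-0.20437694,  0.16388952, -1.45204503]), 'moment': array([ 0.03054201, -0.02318255,  0.03105402]), 'grasp_force': 0.0, 'gripper_width': 0.08845388918831674}
```

View pics/scene0.png

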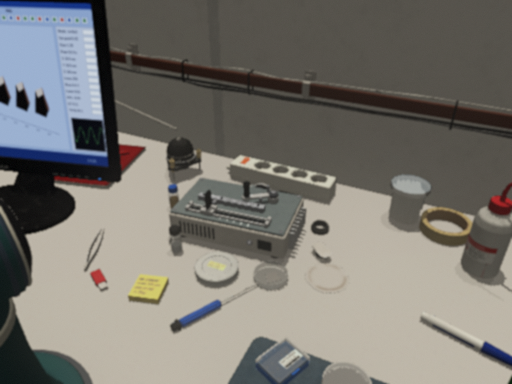

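View pics/top0.png

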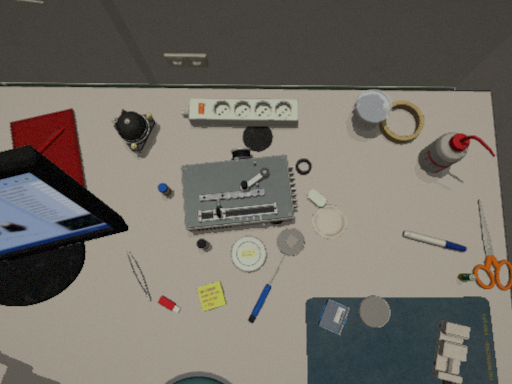

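The scene view shows the unit at about (240,215), with the lever and the post standing on it. In the top view the deck is centred near (238,192), the lever is at about (219,211), the post at about (243,185) and the pivot at about (265,173). Next I'll localise them from the depth maps.

```bash
cat > h.py <<'E'
import numpy as np,cv2
from scipy.spatial.transform import Rotation as R
def pts(c):
    K=c["intrinsics"];z=c["z_map"];v,u=np.mgrid[:384,:512]
    p=np.stack([(u-K[0,2])*z/K[0,0],(v-K[1,2])*z/K[1,1],z],-1)
    return p@R.from_rotvec(c["orientation"]).as_matrix().T+c["position"]
def ray(c,uv,h):
    K=c["intrinsics"];d=np.linalg.inv(K)@[uv[0],uv[1],1];d=R.from_rotvec(c["orientation"]).as_matrix()@d
    return c["position"]+d*(h-c["position"][2])/d[2]
def load(n):return dict(np.load(n))
E
python3 - <<'E'
from h import *
for n,(cu,cv_) in (("top",(238,192)),("scene",(240,213))):
    c=load(n+"0.npz");P=pts(c);Z=P[...,2]
    roi=np.zeros(Z.shape,bool);roi[cv_-60:cv_+60,cu-85:cu+85]=1
    m=roi&(Z>.052)&(Z<.085)
    m=cv2.morphologyEx(m.astype(np.uint8),cv2.MORPH_OPEN,np.ones((3,3)))
    k,l,st,ce=cv2.connectedComponentsWithStats(m)
    i=1+st[1:,4].argmax();q=P[(l==i)]
    r=cv2.minAreaRect(q[:,:2].astype(np.float32)*1000);print(n,"deck",r,np.median(q[:,2]))
    t=(roi&(Z>.087)&(Z<.125)).astype(np.uint8)
    k,l,st,ce=cv2.connectedComponentsWithStats(t)
    for j in range(1,k):
        q=P[l==j];print(st[j],ce[j].round(1),q.mean(0).round(4),q.min(0).round(4),q.max(0).round(4))
    d=P[(abs(Z)<.03)&roi][:,2];print("desk",np.median(d))
    x0,y0=cu-75,cv_-55
    cv2.imwrite(f"pics/{n}crop.png",cv2.resize(c["image"][y0:y0+110,x0:x0+150],None,fx=5,fy=5,interpolation=cv2.INTER_CUBIC))
E
```

```text
top deck ((493.6160583496094, -69.49651336669922), (148.7292938232422, 229.77072143554688), 6.976058483123779) 0.0619460051155013
[240 180   7   9  45] [243.2 184. ] [ 0.4937 -0.0867  0.106 ] [ 0.4885 -0.0923  0.088 ] [ 0.5012 -0.0802  0.1122]
[215 207   6  10  39] [217.4 211.5] [ 0.4379 -0.0366  0.1033] [ 0.4298 -0.0406  0.0874] [ 0.4468 -0.0318  0.1086]
desk -0.0001296342027870545
scene deck ((502.3229675292969, -69.56553649902344), (169.9918212890625, 230.18325805664062), 7.1663947105407715) 0.0625664338910294
[243 181   8  14  82] [246.4 186.7] [ 0.4917 -0.0889  0.1011] [ 0.4871 -0.0944  0.0875] [ 0.5003 -0.0814  0.1102]
[205 190   7  13  74] [207.9 196.1] [ 0.4355 -0.0389  0.0983] [ 0.4292 -0.0419  0.0871] [ 0.4467 -0.0345  0.1077]
desk 0.001035122387107179
```

View pics/topcrop.png

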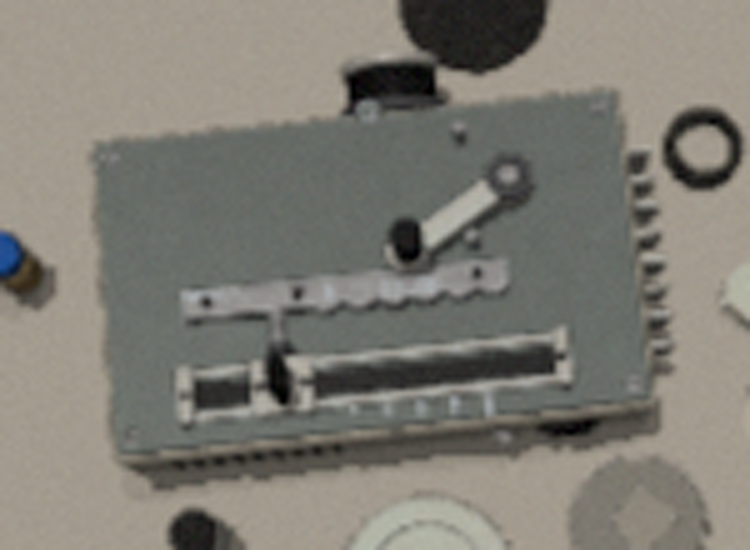

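View pics/scenecrop.png

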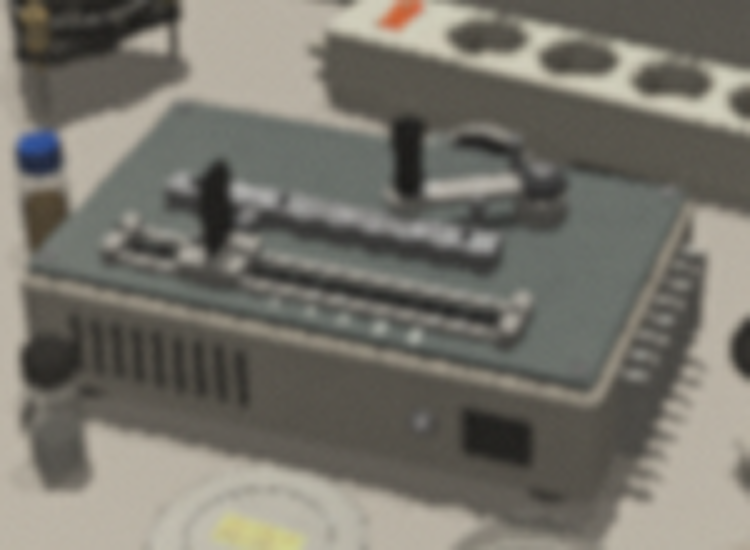

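The crops show the deck corners in the top crop at about (97,143), (617,95), (648,400) and (122,452). The lever top is near (278,370), the post near (405,240), and the pivot at (510,175). I'll compute the unit pose from the corners.

```bash
python3 - <<'E'
from h import *
c=load("top0.npz");f=lambda x,y,h:ray(c,(x/5+163-.4,y/5+137-.4),h)
C=np.array([f(97,143,.062),f(617,95,.062),f(648,400,.062),f(122,452,.062)])[:,:2]
M=np.array([[.07,.115],[.07,-.115],[-.07,-.115],[-.07,.115]])
def fit(M,C):
    a,b=M-M.mean(0),C-C.mean(0);th=np.arctan2((a[:,0]*b[:,1]-a[:,1]*b[:,0]).sum(),(a*b).sum())
    r=np.array([[np.cos(th),-np.sin(th)],[np.sin(th),np.cos(th)]]);t=C.mean(0)-r@M.mean(0);return th,r,t
th,r,t=fit(M,C);print(np.degrees(th),t,((C-t)@r-M).round(4).tolist())
tl=lambda p:((p[:2]-t)@r).round(4)
print("pivot?",tl(f(510,175,.08)),"screws",[tl(f(x,y,.062)) for x,y in((112,158),(600,107),(632,384),(131,433))])
for n in("top","scene"):
    c=load(n+"0.npz");P=pts(c);Z=P[...,2]
    cl=(P[...,:2]-t)@r
    for nm,x0,x1,y0,y1,lo in(("lever",-.06,-.03,-.06,.06,.078),("post",-.03,.1,-.1,.05,.086)):
        m=(cl[...,0]>x0)&(cl[...,0]<x1)&(cl[...,1]>y0)&(cl[...,1]<y1)&(Z>lo)&(Z<.12)
        q=cl[m];print(n,nm,q.min(0).round(4),q.max(0).round(4),np.median(q,0).round(4),m.sum())
        top=m&(Z>Z[m].max()-.004);print("  top",cl[top].mean(0).round(4),top.sum(),Z[m].max())
    # deck-only points in unit frame
    m=(abs(Z-.062)<.003)&(abs(cl[...,0])<.09)&(abs(cl[...,1])<.13);q=cl[m];print("deck",np.percentile(q,[.5,99.5],axis=0).round(4).tolist())
    # pixel edges of features
v=np.array([.0,0]);print(r@[30e-3,-62e-3]+t)
E
```

```text
6.47155161604635 [ 0.48838319 -0.07178162] [[-0.0035, -0.0035], [-0.0043, 0.0037], [0.0042, 0.0054], [0.0037, -0.0056]]
pivot? [ 0.0309 -0.0616] screws [array([0.0593, 0.1056]), array([ 0.0611, -0.1035]), array([-0.0585, -0.1038]), array([-0.0588,  0.1052])]
top lever [-0.0543  0.037 ] [-0.0372  0.0451] [-0.0473  0.0407] 43
  top [-0.0451  0.0408] 16 0.10855540623536153
top post [-0.0017 -0.0214] [ 0.0111 -0.0092] [ 0.0031 -0.0154] 45
  top [ 0.004  -0.0149] 24 0.11222271461861189
deck [[-0.0657, -0.1093], [0.0678, 0.1122]]
scene lever [-0.0555  0.0358] [-0.0377  0.0434] [-0.0507  0.0379] 101
  top [-0.0473  0.0393] 20 0.10766158757341887
scene post [-0.0037 -0.0229] [ 0.0096 -0.0101] [ 0.0007 -0.0179] 86
  top [ 0.0032 -0.0169] 29 0.11023549666129107
deck [[-0.0673, -0.1107], [0.0674, 0.1109]]
[ 0.52518004 -0.13000525]
```

```bash
python3 - <<'E'
from h import *
for n in("top","scene"):
    P=pts(load(n+"0.npz")).reshape(-1,3)
    P=P[(P[:,2]>.06)&(P[:,0]<1.2)&(abs(P[:,1])<1.2)]
    H,xe,ye=np.histogram2d(P[:,0],P[:,1],bins=[np.arange(-.2,1.05,.1),np.arange(-.8,.85,.1)])
    print(n,"cols y",ye[:-1].round(1))
    for i in range(len(xe)-1):
        print(round(xe[i],1),[ (round(P[(P[:,0]>=xe[i])&(P[:,0]<xe[i+1])&(P[:,1]>=ye[j])&(P[:,1]<ye[j+1]),2].max(),2) if H[i,j] else 0) for j in range(len(ye)-1)])
from cell import inverse_kinematics as ik
for yaw in(0,np.pi):
    for z in(.3,.086):
        th=np.radians(6.6)
        for base in(R.from_euler('x',np.pi),):
            o=(R.from_euler('z',th+yaw)*base).as_rotvec(); q=ik(np.array([.48,-.08,z]),o);print(yaw,z,None if q is None else np.round(q,2))
E
```

```text
top cols y [-0.8 -0.7 -0.6 -0.5 -0.4 -0.3 -0.2 -0.1 -0.   0.1  0.2  0.3  0.4  0.5
  0.6  0.7]
-0.2 [0, 0, 0, 0, 0, 0, 0, 0, 0, 0, 0, 0, 0, 0, 0, 0]
-0.1 [0, 0, 0, 0, 0, 0, 0, 0, 0, 0, 0, 0, 0, 0, 0, 0]
0.0 [0, 0, 0, 0, 0, 0, 0, 0, 0, 0, 0, 0, 0, 0, 0, 0]
0.1 [0, 0, 0, 0, 0, 0, 0, 0, 0, 0, 0, 0, 0, 0, 0, 0]
0.2 [0, 0, 0, 0, 0, 0, 0, 0, 0, 0, 0, 0, 0, 0, 0, 0]
0.3 [0, 0, 0, 0, 0, 0, np.float64(0.9), 0, 0, np.float64(0.17), np.float64(0.29), np.float64(0.25), 0, 0, 0, 0]
0.4 [0, 0, 0, 0, 0, 0, np.float64(0.08), np.float64(0.11), np.float64(0.07), np.float64(0.43), np.float64(0.42), 0, 0, 0, 0, 0]
0.5 [0, 0, np.float64(0.18), np.float64(0.14), 0, 0, np.float64(0.08), np.float64(0.11), np.float64(0.07), np.float64(0.07), 0, 0, 0, 0, 0, 0]
0.6 [0, 0, np.float64(0.12), np.float64(0.12), np.float64(0.09), 0, 0, 0, 0, np.float64(0.1), 0, 0, 0, 0, 0, 0]
0.7 [0, 0, 0, 0, np.float64(0.09), 0, 0, 0, 0, 0, 0, 0, 0, 0, 0, 0]
0.8 [0, 0, 0, 0, 0, 0, 0, 0, 0, 0, 0, 0, 0, 0, 0, 0]
0.9 [0, 0, 0, 0, 0, 0, 0, 0, 0, 0, 0, 0, 0, 0, 0, 0]
scene cols y [-0.8 -0.7 -0.6 -0.5 -0.4 -0.3 -0.2 -0.1 -0.   0.1  0.2  
[... 472 characters left out ...]
0.11), np.float64(0.07), np.float64(0.42), np.float64(0.42), np.float64(0.41), 0, 0, 0, 0]
0.5 [0, 0, np.float64(0.18), np.float64(0.14), 0, 0, np.float64(0.08), np.float64(0.1), np.float64(0.07), np.float64(0.08), 0, 0, 0, 0, 0, 0]
0.6 [0, 0, 0, 0, np.float64(0.08), 0, 0, 0, 0, np.float64(0.1), 0, 0, 0, 0, 0, 0]
0.7 [0, 0, 0, 0, np.float64(0.08), 0, 0, 0, 0, 0, 0, 0, 0, 0, 0, 0]
0.8 [0, 0, 0, 0, 0, 0, 0, 0, 0, 0, 0, 0, 0, 0, 0, 0]
0.9 [0, 0, 0, 0, 0, 0, 0, 0, 0, 0, 0, 0, 0, 0, 0, 0]
0 0.3 [-0.22 -0.13  1.91 -0.    1.36  1.24]
0 0.086 [-0.22  0.06  2.14 -0.    0.94  1.24]
3.141592653589793 0.3 [-0.22 -0.13  1.91  0.    1.36 -1.9 ]
3.141592653589793 0.086 [-0.22  0.06  2.14  0.    0.94 -1.9 ]
```

```bash
cat >> h.py <<'E'
TH=np.radians(6.6);T=np.array([.4884,-.0718]);RM=np.array([[np.cos(TH),-np.sin(TH)],[np.sin(TH),np.cos(TH)]])
def W(x,y,z):return np.array([*(RM@[x,y]+T),z])
def U(p):return (np.asarray(p)[:2]-T)@RM
ROT=(R.from_euler('z',TH+np.pi/2)*R.from_euler('x',np.pi)).as_rotvec()  # tool y along unit x
E
python3 - <<'E'
from h import *
from cell import inverse_kinematics as ik
for p in((.195,.646,.6),(.2,.5,.6),(.4,.2,.6),(*W(-.036,-.016,.6)[:2],.6)):
    print(p,np.round(ik(np.array(p),ROT),2) if ik(np.array(p),ROT) is not None else None)
q=ik(W(-.036,-.016,.11),ROT);print(q)
for n in("top","scene"):
    P=pts(load(n+"0.npz")).reshape(-1,3);m=(P[:,2]>.13)&(P[:,0]>.25)&(P[:,0]<.6)&(P[:,1]>.0)&(P[:,1]<.4)
    Q=P[m];print(n,"monitor min y",[ (z,np.round(Q[(Q[:,2]>z)&(Q[:,2]<z+.06)][:,:2].min(0),3)) for z in (.13,.2,.26,.32,.38) if ((Q[:,2]>z)&(Q[:,2]<z+.06)).any()])
E
```

```text
(0.195, 0.646, 0.6) [ 1.24  0.28  0.93 -0.    1.93  1.13]
(0.2, 0.5, 0.6) [ 1.14 -0.    1.25 -0.    1.89  1.03]
(0.4, 0.2, 0.6) [ 0.41 -0.17  1.41 -0.    1.9   0.29]
(np.float64(0.4544775748462716), np.float64(-0.09183170166734954), 0.6) [-0.25 -0.14  1.39  0.    1.9  -0.37]
[-2.53104164e-01 -1.66526631e-02  2.17166944e+00 -4.44089210e-16
  9.86575876e-01 -3.68295894e-01]
top monitor min y [(0.13, array([0.345, 0.14 ])), (0.2, array([0.372, 0.142])), (0.26, array([0.39 , 0.145])), (0.32, array([0.409, 0.147])), (0.38, array([0.429, 0.149]))]
scene monitor min y [(0.13, array([0.34 , 0.138])), (0.2, array([0.357, 0.14 ])), (0.26, array([0.369, 0.144])), (0.32, array([0.383, 0.146])), (0.38, array([0.396, 0.148]))]
```

```bash
python3 - <<'E'
from h import *
from cell import manip
manip.set_gripper(0.0)
manip.move_linear([.195,.646,.6],rate=.3)
manip.move_pose(W(-.036,-.016,.6),ROT)
s=manip.state();print(s["clock"],s["tool_pos"],s["contact_force"],s["gripper_width"])
manip.move_linear(W(-.036,-.016,.13),rate=.25)
manip.dwell(.2)
s=manip.state();print(s["clock"],s["tool_pos"],U(s["tool_pos"]),s["contact_force"],s["gripper_width"])
from cell import cams
c=cams.capture("scene");cv2.imwrite("pics/s1.png",cv2.resize(c["image"][120:270,140:340],None,fx=4,fy=4))
E
```

```text
5.5167 [ 0.45474671 -0.091332    0.59991663] [ 0.63599886 -0.77667927  0.37757242] 0.0004779603856339393
7.75 [ 0.45504455 -0.09199848  0.13079589] [-0.03545595 -0.01623084] [ 0.20716159 -0.44184414 -0.11321948] 0.0005075349330620787
```

View pics/s1.png

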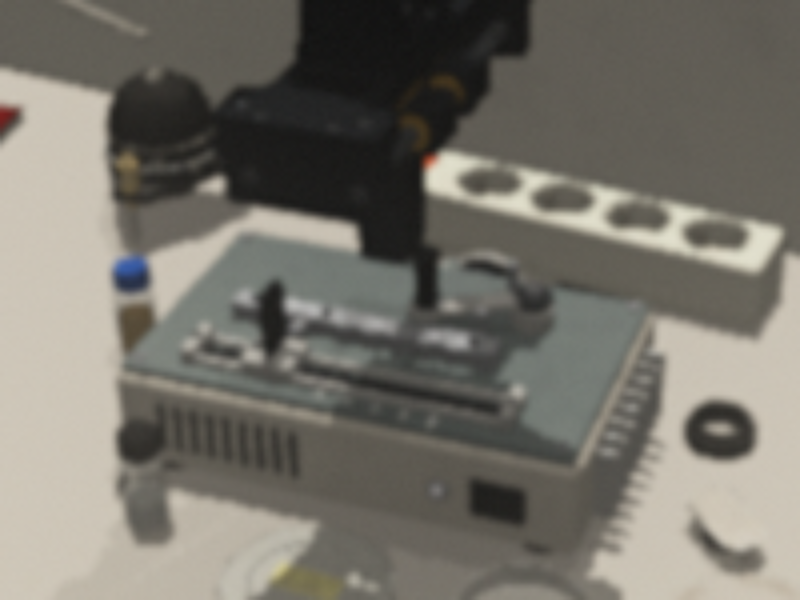

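The closed fingers hang just in front of the post, at crop position (390,250), with nothing touching. Next I'll descend and push the shutter round.

```bash
python3 - <<'E'
from h import *
from cell import manip,cams
z=.087
manip.move_linear(W(-.036,-.016,z),rate=.06);manip.dwell(.15)
b=RM.T@manip.state()["contact_force"][:2];print(b)
for q in np.arange(.1,1.36,.07):
    a=np.radians(35)-q
    x=.030-.052*np.sin(a)-.0245; y=-.062+.052*np.cos(a)
    if q>1.22:  # small straight x increments against stop
        x=xl+.0015;y=yl
    manip.move_linear(W(x,y,z),rate=.06);xl,yl=x,y
    s=manip.state();f=RM.T@s["contact_force"][:2]-b
    print(round(q,2),round(s["clock"],2),U(s["tool_pos"]).round(4),f.round(2))
    if f[0]<-4: break
E
```

```text
[0.40483553 0.82262776]
0.1 9.23 [-0.0194 -0.0167] [ 0.13 -1.23]
0.17 9.48 [-0.0167 -0.0148] [-0.89  0.02]
0.24 9.73 [-0.0133 -0.0134] [-0.16 -0.46]
0.31 9.98 [-0.0096 -0.0123] [-1.35  0.05]
0.38 10.23 [-0.006  -0.0114] [0.21 0.05]
0.45 10.48 [-0.0024 -0.0108] [-0.35 -1.67]
0.52 10.73 [ 0.0012 -0.0103] [-0.73 -0.75]
0.59 10.98 [ 0.0048 -0.01  ] [ 0.1  -0.93]
0.66 11.23 [ 0.0084 -0.0101] [-1.05 -0.23]
0.73 11.48 [ 0.012  -0.0105] [-1.59 -1.07]
0.8 11.73 [ 0.0156 -0.011 ] [-0.53 -1.24]
0.87 11.98 [ 0.0192 -0.0119] [ 0.33 -1.73]
0.94 12.23 [ 0.0226 -0.0129] [ 0.15 -1.34]
1.01 12.48 [ 0.026  -0.0142] [-1.03 -1.04]
1.08 12.73 [ 0.0293 -0.0158] [-0.04 -0.05]
1.15 12.98 [ 0.0325 -0.0175] [-1.   -0.86]
1.22 13.23 [ 0.0338 -0.0174] [-1.19 -0.53]
1.29 13.48 [ 0.0352 -0.0174] [-0.22 -1.3 ]
```

```bash
python3 - <<'E'
from h import *
from cell import manip,cams
z=.087;b=np.array([.4,.4])
x=.0355
for k in range(10):
    x+=.001
    manip.move_linear(W(x,-.0185,z),rate=.03)
    F=[]
    for _ in range(6): manip.dwell(.03);F.append(RM.T@manip.state()["contact_force"][:2]-b)
    s=manip.state();f=np.mean(F,0);print(round(s["clock"],2),U(s["tool_pos"]).round(4),f.round(2))
    if f[0]<-4: break
E
```

```text
13.93 [ 0.0366 -0.0185] [-0.77 -0.59]
14.38 [ 0.0375 -0.0185] [-1.55 -0.89]
14.83 [ 0.0385 -0.0185] [-1.13 -0.95]
15.28 [ 0.0388 -0.0185] [-5.3  -1.64]
```

```bash
python3 - <<'E'
from h import *
from cell import manip,cams
manip.move_linear(W(.020,-.0185,.087),rate=.1)
manip.move_linear(W(.020,-.0185,.16),rate=.2)
manip.move_linear(W(-.046,.075,.16),rate=.2)
c=cams.capture("scene");np.savez("s2.npz",**c);cv2.imwrite("pics/s2.png",cv2.resize(c["image"][120:270,140:340],None,fx=4,fy=4))
P=pts(c);Z=P[...,2];cl=U(P.reshape(-1,3)).reshape(384,512,2)
for x0,x1,y0,y1,lo in((-.06,-.03,-.06,.055,.078),(.03,.1,-.045,.03,.088)):
    m=(cl[...,0]>x0)&(cl[...,0]<x1)&(cl[...,1]>y0)&(cl[...,1]<y1)&(Z>lo)&(Z<.113)
    print(m.sum(),cl[m].min(0).round(4),cl[m].max(0).round(4),np.median(cl[m],0).round(4))
print(manip.state()["clock"])
E
```

```text
Traceback (most recent call last):
  File "h.py", line 13, in U
    def U(p):return (np.asarray(p)[:2]-T)@RM
                     ~~~~~~~~~~~~~~~~~^~
ValueError: operands could not be broadcast together with shapes (2,3) (2,)
```

View pics/s2.png

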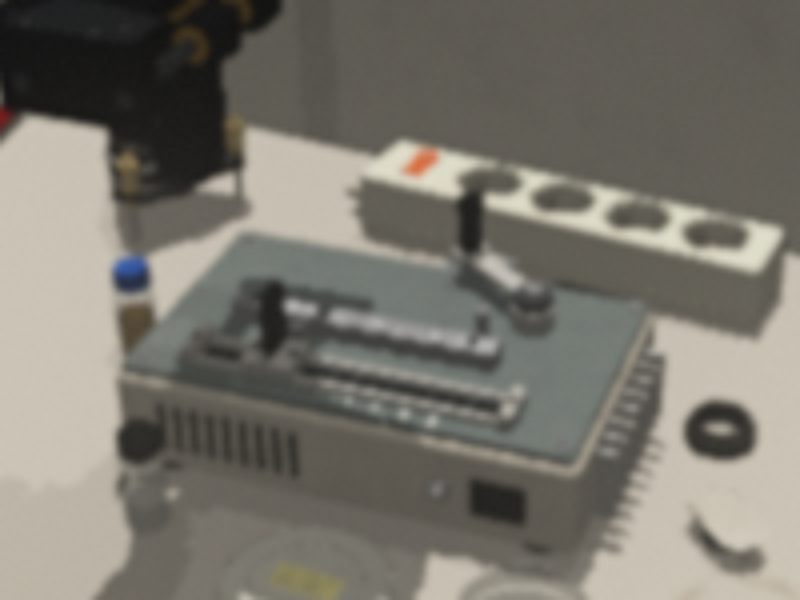

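The shutter arm now points to the rear, with its post at crop (470,220), and it lies where the rear stop pin stands. The lever is still parked at (270,315). I'll measure both.

```bash
sed -i 's/^def U.*/def U(p):return (np.asarray(p)[...,:2]-T)@RM/' h.py; python3 - <<'E'
from h import *
from cell import manip,cams
for n,c in(("scene",load("s2.npz")),("top",cams.capture("top"))):
    P=pts(c);Z=P[...,2];cl=U(P)
    for x0,x1,y0,y1,lo in((-.06,-.03,-.06,.055,.078),(.03,.1,-.045,.03,.09)):
        m=(cl[...,0]>x0)&(cl[...,0]<x1)&(cl[...,1]>y0)&(cl[...,1]<y1)&(Z>lo)&(Z<.113)
        t=m&(Z>.104)
        print(n,m.sum(),cl[m].min(0).round(4),cl[m].max(0).round(4),np.median(cl[m],0).round(4),"top",cl[t].mean(0).round(4) if t.any() else 0)
print(manip.state()["clock"],U(manip.state()["tool_pos"]))
E
```

```text
scene 100 [-0.056   0.0358] [-0.0369  0.0442] [-0.0507  0.0381] top [-0.0476  0.0393]
scene 65 [ 0.0529 -0.0246] [ 0.0657 -0.0118] [ 0.0569 -0.0194] top [ 0.0585 -0.0188]
top 43 [-0.0542  0.0371] [-0.0371  0.0453] [-0.0473  0.0406] top [-0.0454  0.0411]
top 41 [ 0.0546 -0.0228] [ 0.0678 -0.012 ] [ 0.059  -0.0175] top [ 0.0606 -0.0174]
16.9667 [-0.04527768  0.07430727]
```

```bash
cat > push.py <<'E'
from h import *
from cell import manip,cams
z=.084;X=-.046
manip.move_linear(W(X,.075,z),rate=.12);manip.dwell(.1)
def F(n=3):
    o=[]
    for _ in range(n): manip.dwell(.03);o.append(RM.T@manip.state()["contact_force"][:2])
    return np.mean(o,0)
b=F(6);print("base",b)
y=.057;manip.move_linear(W(X,y,z),rate=.08)
drops=[];pk=0;clk0=manip.state()["clock"]
while manip.state()["clock"]<42:
    st=.003 if y>.043 else .001
    y-=st;manip.move_linear(W(X,y,z),rate=.03)
    f=(F()-b)[1];yy=U(manip.state()["tool_pos"])[1]
    print(f"{yy:.4f}:{f:.1f}",end=" ")
    pk=max(pk,f)
    if pk>3.5 and f<.45*pk:
        drops.append(yy);pk=0;print("CLICK",end=" ")
        if len(drops)==3: break
    if f>12 or (drops and yy<drops[0]-.031) or yy<-.004: print("ABORT");break
manip.move_linear(W(X,y+.012,z),rate=.1)
print(drops,manip.state()["clock"])
E
python3 push.py
```

```text
base [-0.04540486  0.37867856]
0.0541:-0.2 0.0509:-0.8 0.0479:-0.2 0.0449:0.0 0.0419:0.1 0.0410:-0.2 0.0402:2.3 0.0395:5.2 0.0386:4.4 0.0372:4.1 0.0357:1.8 CLICK 0.0347:0.3 0.0338:0.2 0.0329:-0.3 0.0320:-0.3 0.0310:-0.3 0.0300:-0.8 0.0290:-0.6 0.0280:-0.4 0.0270:-0.2 0.0263:2.5 0.0258:5.0 0.0248:6.1 0.0234:4.6 0.0219:1.8 CLICK 0.0207:0.8 0.0197:-0.2 0.0189:-0.9 0.0180:0.0 0.0170:-0.2 0.0160:0.1 0.0150:-0.1 0.0140:-0.4 0.0130:-0.4 0.0123:1.7 0.0118:4.7 0.0108:5.5 0.0094:4.6 0.0078:2.2 CLICK [np.float64(0.03571601280075261), np.float64(0.021858176185132437), np.float64(0.007838143363663234)] 32.3417
```

```bash
python3 - <<'E'
from h import *
from cell import manip,cams
s=manip.state();y=U(s["tool_pos"])[1]
manip.move_linear(W(-.046,max(y,.03),.084),rate=.1);manip.move_linear(W(-.046,.06,.16),rate=.15)
for n in("scene","top"):
    c=cams.capture(n);cv2.imwrite(f"pics/{n}3.png",cv2.resize(c["image"][120:270,140:340],None,fx=4,fy=4))
    P=pts(c);Z=P[...,2];cl=U(P)
    for x0,x1,y0,y1,lo in((-.06,-.03,-.07,.045,.078),(.03,.1,-.045,.03,.09)):
        m=(cl[...,0]>x0)&(cl[...,0]<x1)&(cl[...,1]>y0)&(cl[...,1]<y1)&(Z>lo)&(Z<.113)
        t=m&(Z>.104)
        print(n,m.sum(),cl[m].min(0).round(4),cl[m].max(0).round(4),np.median(cl[m],0).round(4),"top",cl[t].mean(0).round(4) if t.any() else 0)
print(manip.state()["clock"])
E
```

```text
scene 101 [-0.0554 -0.006 ] [-0.0385  0.0029] [-0.0509 -0.0039] top [-0.0475 -0.0023]
scene 66 [ 0.0535 -0.0241] [ 0.0676 -0.0114] [ 0.0566 -0.0193] top [ 0.0585 -0.0182]
top 39 [-0.0537 -0.0047] [-0.0374  0.0033] [-0.0457 -0.0011] top [-0.0443 -0.0011]
top 44 [ 0.0541 -0.0228] [ 0.0669 -0.012 ] [ 0.059  -0.0174] top [ 0.0605 -0.0174]
33.3833
```

View pics/scene3.png

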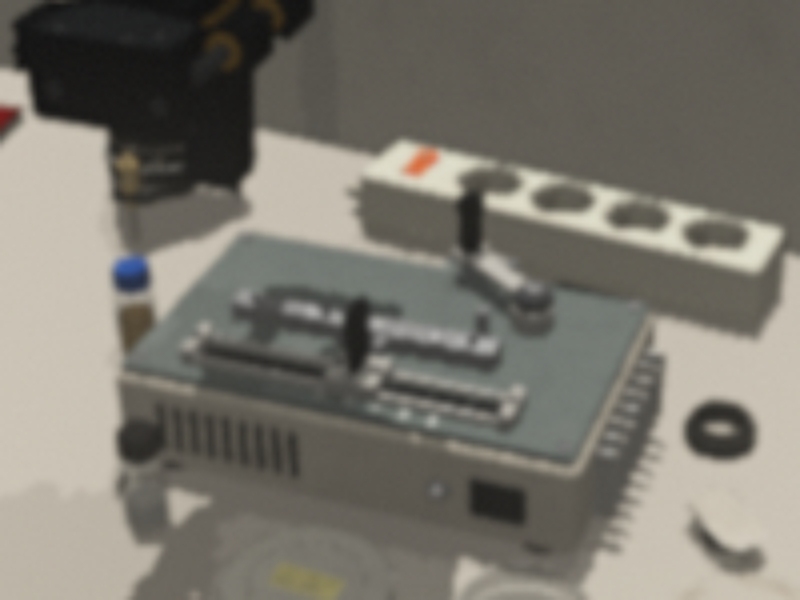

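The lever is at the first picture's crop (355,335), unit y ≈ -0.0017. That's joint ≈ 0.054, so it rolled back into the second stop because I let go just short of the crest. I'll push again until the force has fully gone.

```bash
python3 - <<'E'
from h import *
from cell import manip,cams
z=.084;X=-.046
manip.move_linear(W(X,.03,z),rate=.15);manip.dwell(.1)
def F(n=3):
    o=[]
    for _ in range(n): manip.dwell(.03);o.append(RM.T@manip.state()["contact_force"][:2])
    return np.mean(o,0)
b=F(6)
y=.016;manip.move_linear(W(X,y,z),rate=.08);pk=0
while y>.0035:
    y-=.001;manip.move_linear(W(X,y,z),rate=.03)
    f=(F()-b)[1];yy=U(manip.state()["tool_pos"])[1];pk=max(pk,f)
    print(f"{yy:.4f}:{f:.1f}",end=" ")
    if pk>4 and yy<.0072 and f<.9: print("CLICK");break
manip.move_linear(W(X,.03,z),rate=.1);manip.move_linear(W(X,.06,.16),rate=.15)
for n in("scene","top"):
    c=cams.capture(n);P=pts(c);Z=P[...,2];cl=U(P)
    for x0,x1,y0,y1,lo in((-.06,-.03,-.07,.045,.078),(.03,.1,-.045,.03,.09)):
        m=(cl[...,0]>x0)&(cl[...,0]<x1)&(cl[...,1]>y0)&(cl[...,1]<y1)&(Z>lo)&(Z<.113)
        t=m&(Z>.104)
        print(n,m.sum(),cl[m].min(0).round(4),cl[m].max(0).round(4),"top",cl[t].mean(0).round(4) if t.any() else 0)
    cv2.imwrite(f"pics/{n}4.png",cv2.resize(c["image"][120:270,140:340],None,fx=4,fy=4))
print(manip.state()["clock"])
E
```

```text
0.0151:0.1 0.0140:-0.1 0.0130:0.4 0.0123:3.2 0.0118:5.2 0.0109:6.0 0.0095:5.2 0.0079:2.5 0.0067:0.7 CLICK
scene 101 [-0.0552 -0.0119] [-0.0376 -0.0037] top [-0.0456 -0.0075]
scene 68 [ 0.0526 -0.0245] [ 0.068 -0.011] top [ 0.0582 -0.0187]
top 40 [-0.0538 -0.0106] [-0.0381 -0.0025] top [-0.0444 -0.0066]
top 42 [ 0.0543 -0.0228] [ 0.0675 -0.012 ] top [ 0.0605 -0.0174]
39.025
```

View pics/scene4.png

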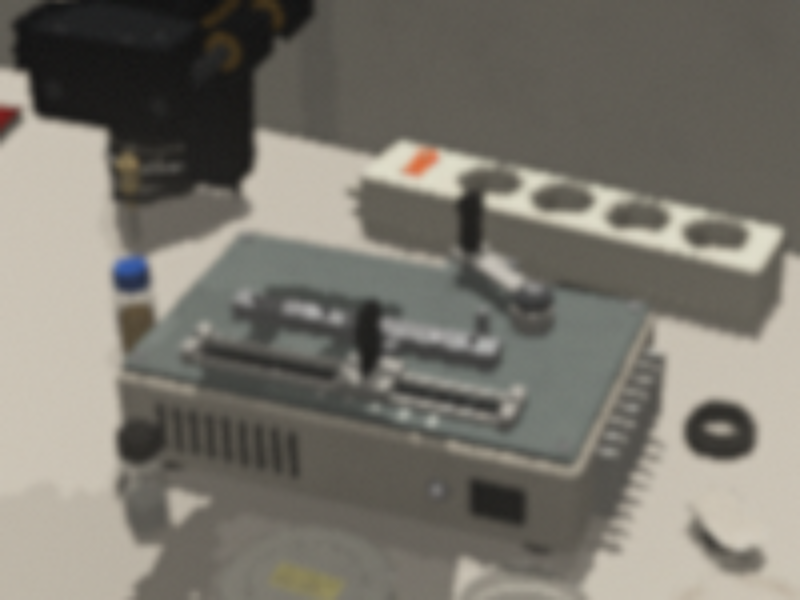

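The lever is at crop (370,335), unit y ≈ -0.007, so it is balanced just before the crest. I'll push a few more millimetres. The fourth crest is still more than 12 mm of finger travel away.

```bash
python3 - <<'E'
from h import *
from cell import manip,cams
z=.084;X=-.046
manip.move_linear(W(X,.03,z),rate=.2)
manip.move_linear(W(X,.010,z),rate=.1);manip.dwell(.1)
b=RM.T@manip.state()["contact_force"][:2]
y=.0075
while y>.0031:
    y-=.0008;manip.move_linear(W(X,y,z),rate=.03)
    o=[]
    for _ in range(3): manip.dwell(.03);o.append((RM.T@manip.state()["contact_force"][:2]-b)[1])
    print(f"{U(manip.state()['tool_pos'])[1]:.4f}:{np.mean(o):.1f}",end=" ")
manip.move_linear(W(X,.03,z),rate=.12);manip.move_linear(W(X,.05,.16),rate=.2)
for n in("scene","top"):
    c=cams.capture(n);P=pts(c);Z=P[...,2];cl=U(P)
    m=(cl[...,0]>-.06)&(cl[...,0]<-.03)&(cl[...,1]>-.07)&(cl[...,1]<.035)&(Z>.078)&(Z<.113);t=m&(Z>.104)
    print(n,m.sum(),cl[m].min(0).round(4),cl[m].max(0).round(4),"top",cl[t].mean(0).round(4) if t.any() else 0)
    cv2.imwrite(f"pics/{n}5.png",cv2.resize(c["image"][120:270,140:340],None,fx=4,fy=4))
print(manip.state()["clock"])
E
```

```text
0.0068:0.2 0.0060:1.0 0.0049:-0.3 0.0042:-0.3 0.0035:-0.3 0.0027:-0.1 scene 98 [-0.0567 -0.0202] [-0.0379 -0.0112] top [-0.0464 -0.0164]
top 41 [-0.0536 -0.0187] [-0.0366 -0.0106] top [-0.0449 -0.0147]
43.1583
```

View pics/scene5.png

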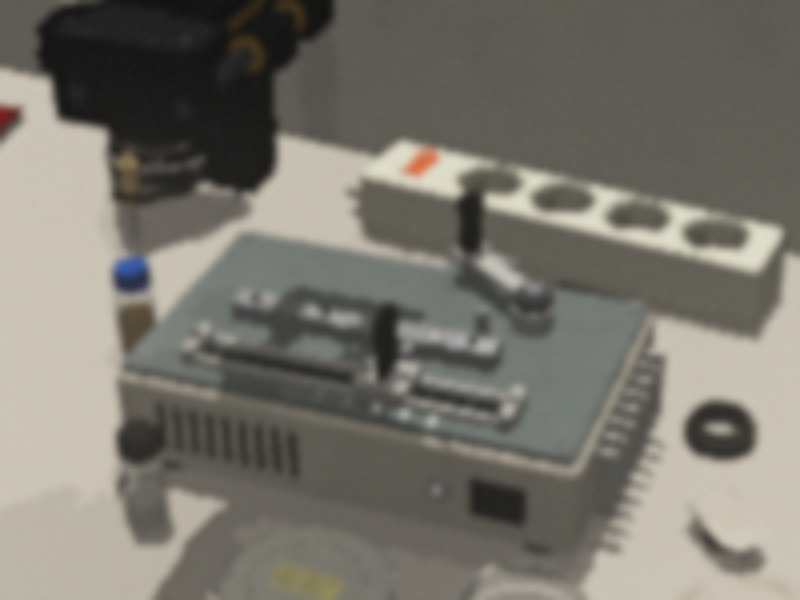

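The lever is at crop (385,340), unit y ≈ -0.0156, so joint ≈ 0.068, the third stop. The shutter is still open and the bystanders in view haven't moved.

```bash
python3 - <<'E'
from h import *
from cell import manip,order
manip.move_linear(W(-.046,.03,.25),rate=.15);manip.dwell(.3)
print(manip.state()["clock"]);print(order.close_job())
E
```

```text
44.225
the job is handed in; nothing more can be done
None
```

The job is handed in at 44.2 s: the shutter was opened first, against its stop, and the attenuator lever rests in the third stop (joint ≈ 0.068) after slipping back once to the second; nothing ran past the third click, and the arm finished clear.

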